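# Fill the biscuit tube to the red line

## Task

The clear packing tube in the white stand is two biscuits short. Put the two golden biscuits from the baking tray into it, one flat upon the other, so that the top of the stack comes up to the red line; leave the dark chocolate biscuit where it lies on the tray.

Things in the scene. Friction and masses are not known exactly. Their poses are not given: they have to be found in the camera images.
- golden1_mid (a point): A golden shortbread biscuit on the dark steel baking tray (230 mm square, floor 4 mm thick, rim 12 mm high): 50 mm across, 20 mm thick, 30 g, lying flat, clear by 35 mm or more all round. The point is its centre, half-way up, z up along its axis; grip it across any diameter. Biscuits on the tray lie 100 mm apart centre to centre, or more.
- golden2_mid (a point): The other golden shortbread biscuit on the tray, the same in size and make: 50 mm across, 20 mm thick, 30 g, lying flat, clear by 35 mm or more all round. The point is its centre, half-way up, z up along its axis; grip it across any diameter. The two may go into the tube in either order.
- dark_mid (a point): The dark chocolate biscuit on the same tray, same shape and size as the golden ones; not to be moved. The point is its centre, half-way up.
- tube_line (a point): Red fill line of the upright clear tube fixed in a white stand 110 mm square; the point lies on the tube's axis, z up, 96 mm above the bench. Inside width 62 mm, flaring from 2 mm above the line to 80 mm (86 outside) at the lip, 14 mm above the line. Two loose biscuits in it reach 40 mm below the line; one let go level over the axis with its foot in the mouth drops flat onto them.

How it is judged:
On the way:
1. one golden biscuit is down inside the tube (((horizontal distance between golden1_mid and tube_line below 0.012 m and z of golden1_mid in the frame of tube_line below -0.022 m) or (horizontal distance between golden2_mid and tube_line below 0.012 m and z of golden2_mid in the frame of tube_line below -0.022 m))), for 0.2 s.
At the end, for the whole second after the job is handed in: Both golden biscuits lie in the tube, at rest and flat (within 11 degrees), centred within 12 mm of its axis, the top of the stack within 6 mm of the red line (horizontal distance between each of golden1_mid, golden2_mid and tube_line below 0.012 m and z of golden1_mid in the frame of tube_line between -0.036 and -0.004 m and angle between each of golden1_mid, golden2_mid's own z axis and vertical below 0.2 rad and linear speed of each of golden1, golden2 below 0.03 m/s and z of golden2_mid in the frame of tube_line between -0.036 and -0.004 m and z of any of golden1_mid, golden2_mid in the frame of tube_line above -0.016 m); the robot touches nothing.
It fails at once if the dark biscuit is moved more than 20 mm (distance of dark_mid from where it was at the start of the episode above 0.02 m).
It also fails if it takes over 56 s, if anything falls off the work surface, if the arm or the gripper's body presses on something with over 40 N, if the wrist force passes 120 N, or if a joint passes its speed limit or range.

## Robot

A 6-joint arm with a two-finger parallel gripper is mounted at the origin on the work surface. World frame = base frame: x ahead of the robot, y to its left, z up, the work surface at z = 0. Lengths are in m, angles in rad, forces in N, time in s.
With the tool pointing down it reaches from about 0.3 to 0.75 m from the base axis. Payload 8.5 kg.
Tool frame: the origin (TCP) lies at the centre of the arm's flange, where the gripper is bolted on; the fingertips stand 173 mm ahead of it and the grasp point (between the pads) lies 155 mm ahead of it; z points along the fingers, y is the line along which they close (so a half turn about z gives the same grasp; the last joint's range is limited). The gripper opens to 85 mm and grips with 20 to 120 N. Pads are 22 mm wide; open, the fingers measure 114 mm over their backs; the gripper's body (76 mm by 85 mm) begins 54 mm behind the grasp point. The pads swing forward as they close: fully open they stand 13 mm farther back than shut.
Start: joints at [-1.422, 0.381, 1.297, -0, 1.464, -0.215], TCP at [0.196, -0.514, 0.405] pointing down, gripper open.
Joint ranges: [-3.11, 3.11], [-0.89, 2.33], [0.22, 2.48], [-1.42, 4.56], [0.17, 2.85], [-2.88, 2.88]. Speed limits (rad/s): [2.39, 2.39, 3.14, 3.14, 3.14, 3.14].

## Interface

Orientations are given as [roll, pitch, yaw] about the fixed x, y, z axes, in that order (R = Rz(yaw) Ry(pitch) Rx(roll)).
In Python, from workcell import robot, viewer gives the robot as it stands.
- The arm moves only by the tool carry_out, never from a script. Its argument "series" is a list that holds one entry, the list of rows, each a list of 7 numbers: the turn, a rotation vector about the world's x, y, z in rad, then the shift along the world's x, y, z in cm, then the closure, from 0 (fully open) to 1 (shut). In form: [[[rx, ry, rz, x, y, z, claw], ...]]. A call has 1 to 5 rows; each row is the pose to reach, as a shift and turn from the pose commanded when the call began; what a row does not reach only later rows make up. A row lasts 1/10 s, in which the tool goes at most 50 mm and 8.59 degrees, less where a joint would pass 70% of its speed; a pose out of reach is approached as far as the arm can. A call with a gripper value outside its range is refused whole. The fingers move at their own pace and stop on an object; the grip force is fixed at half the most. Time passes only in rows, so rows that repeat a pose let the fingers close. It gives the time, the measured TCP pose, the force, the opening and the grip force at its end, in the units of the state.
- robot.read_state(): the state, without advancing time (a new reading comes with each control period).
- viewer.get_image(name): name is "scene" or "top" or "wrist"; returns a dict with "color" (400x640x3 uint8, red, green, blue), "depth" (400x640 float32, m along the optical axis (not along the pixel's ray), 0 where there is no reading), "camera_matrix" (3x3 intrinsics, pixels), "R" (3x3) and "t" (3): a world point X has camera coordinates R X + t; the wrist camera has in their place "T_tool_cam" (4x4, takes a point from camera to tool coordinates, whose origin is the TCP and whose axes are the flange's). Camera axes: x right, y down, z forward; pixel columns grow to the right and rows downward; lengths in m; the calibration is good to about 2 mm. A picture is of the moment at which its call begins: read the wrist's pose just before it.
- robot.sign_off(): hands the job in; it is judged then, once.
The state is a dict: "time_s": time; "joints": joint angles; "joint_velocities": joint speeds; "effort": joint torques, N m; "eef_pos": TCP position; "ee_rot": TCP orientation; "contact_force": force on the tool from outside, world axes, zero at the start; "moment": the same for the moment, N m; "grip_width": finger opening in m; "grip_force": force on a finger pad.
Only numpy, scipy, OpenCV 4.12 (cv2) and the standard library are available. Lean on these libraries where they do the work, as an engineer would, in place of code of your own. Each camera call takes 0.05 s, during which the arm holds its last target. There are 200 camera calls.

## Working session

There is one attempt and no reset: what is moved stays moved. The work goes in short steps, Python scripts to look and compute and a tool call to move; the robot and the scene stay as the last step left them, time stands still between calls to the robot, and variables do not carry over. Pictures are saved under pics/ and viewed, at most 10 in all, crops included, and the job is handed in when it is done.

Besides the shell and the picture viewer there is one more tool, called after "Emit:" as a command line: name --argument value ..., lists and objects as JSON in quotes. carry_out: Moves the arm, as the interface text tells. Its arguments: {"type":"object","properties":{"series":{"type":"array","items":{"type":"array","items":{"type":"array","items":{"type":"number"}}}}},"required":["series"]}

```bash
mkdir -p pics; python3 - <<'E'
from workcell import robot, viewer
import cv2, numpy as np, pickle
s=robot.read_state(); print(s)
d={n:viewer.get_image(n) for n in("scene","top")}
pickle.dump(d,open('d.pkl','wb'))
for n in d:
    cv2.imwrite(f'pics/{n}0.png',d[n]['color'][:,:,::-1]); print(n,d[n]['camera_matrix'],d[n]['R'],d[n]['t'])
E
```

```text
{'time_s': 0.0, 'joints': array([-1.42231923e+00,  3.81193749e-01,  1.29831421e+00, -8.55588489e-06,
        1.46360504e+00, -2.15310875e-01]), 'joint_velocities': array([-2.48456090e-04, -1.07385247e-03, -6.99338869e-05,  8.96710015e-04,
        6.76874455e-04,  8.09171122e-05]), 'effort': array([-1.82761134e-03, -4.48465741e+01, -2.31278175e+01, -3.28406977e-04,
        4.78280956e-03,  1.36061104e-06]), 'eef_pos': array([ 0.19568197, -0.51394974,  0.40409477]), 'ee_rot': array([-3.14010559e+00, -3.16515910e-04,  3.63788659e-01]), 'contact_force': array([ 0.51514189, -0.49597234, -0.67500391]), 'moment': array([ 0.0734008 ,  0.01773952, -0.00556961]), 'grip_force': 0.0, 'grip_width': 0.08565217192691758}
scene [[363.43054234   0.         325.01804809]
 [  0.         363.43054234 198.82478036]
 [  0.           0.           1.        ]] [[ 0.68882821  0.72483293  0.01152888]
 [ 0.62750431 -0.58822025 -0.51013261]
 [-0.36297939  0.35862815 -0.86001849]] [-0.348681   -0.29419422  1.03974288]
top [[386.08392264   0.         317.13270634]
 [  0.         386.08392264 206.30483265]
 [  0.           0.           1.        ]] [[ 0.01506244 -0.9998759   0.00461619]
 [-0.98986812 -0.01556326 -0.14113428]
 [ 0.14118861 -0.0024436  -0.9899797 ]] [-0.02151044  0.52134946  0.79152168]
```

View pics/top0.png

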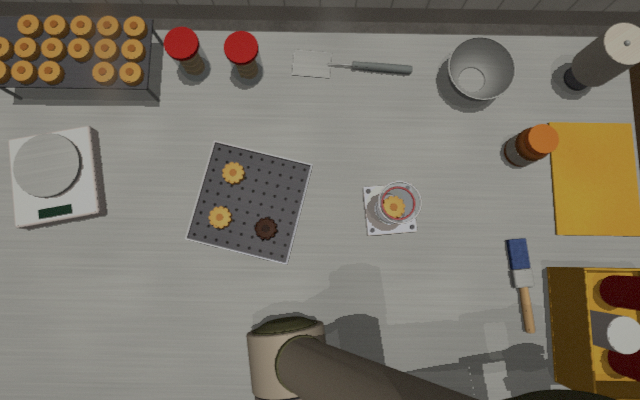

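View pics/scene0.png

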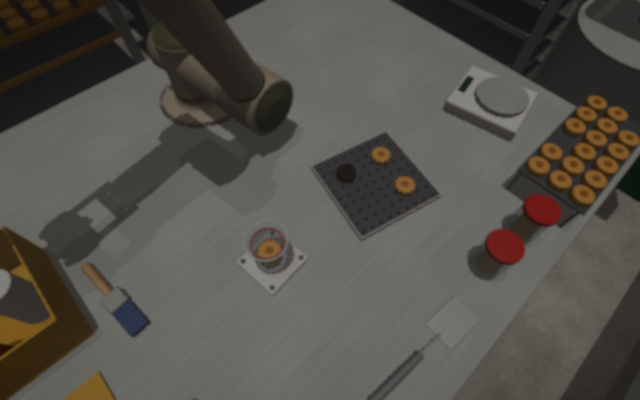

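The top view shows golden biscuits at about (233,173) and (219,217), the dark one at (265,229), and the red ring of the tube at about (397,203). In the scene view the golden ones are at (381,155) and (405,185), the dark one at (345,173), and the red ring at about (268,242).

```bash
cat > h.py <<'E'
import numpy as np, cv2
def ray(c,uv):
    K,R,t=c['camera_matrix'],c['R'],c['t']
    d=R.T@np.linalg.solve(K,[uv[0],uv[1],1.]); return -R.T@t,d
def onplane(c,uv,z):
    o,d=ray(c,uv); return o+d*(z-o[2])/d[2]
def tri(cs,uvs):
    A=np.zeros((3,3));b=np.zeros(3);L=[]
    for c,uv in zip(cs,uvs):
        o,d=ray(c,uv);d=d/np.linalg.norm(d);P=np.eye(3)-np.outer(d,d);A+=P;b+=P@o;L.append((o,P))
    X=np.linalg.solve(A,b); return X,[np.linalg.norm(P@(X-o)) for o,P in L]
def blob(c,uv,r,kind):
    hsv=cv2.cvtColor(c['color'],cv2.COLOR_RGB2HSV); h,s,v=[hsv[...,i].astype(int) for i in range(3)]
    if kind=='gold': m=(h>8)&(h<32)&(s>80)&(v>70)
    elif kind=='red': m=((h<6)|(h>172))&(s>70)&(v>60)
    else: m=(v<45)&(s>60)
    w=np.zeros(m.shape,np.uint8); cv2.circle(w,tuple(map(int,uv)),r,1,-1); m=(m&(w>0)).astype(np.uint8)
    if kind!='red': m=cv2.morphologyEx(m,cv2.MORPH_CLOSE,np.ones((5,5)))
    p=np.argwhere(m)[:,::-1].astype(np.float32)
    if kind=='red': return cv2.fitEllipse(cv2.convexHull(p)),len(p),m
    return cv2.minEnclosingCircle(p),len(p),p.mean(0)
E
python3 - <<'E'
from h import *; import pickle
d=pickle.load(open('d.pkl','rb')); T,S=d['top'],d['scene']
for n,a,b in[('A',(233,173),(405,185)),('B',(219,217),(381,155))]:
    x,y=blob(T,a,18,'gold'),blob(S,b,16,'gold'); print(n,x,y)
    X,e=tri((T,S),(x[2],y[2])); print(' tri',X,e,onplane(T,x[2],.022),onplane(S,y[2],.022))
    for c,q in((T,x[2]),(S,y[2])):
        u,v=map(int,q+.5); z=np.median(c['depth'][v-3:v+4,u-3:u+4]);o,dd=ray(c,q);print('  depth',o+dd*z)
x,y=blob(T,(397,203),26,'red'),blob(S,(268,242),26,'red');print(x[:2],y[:2])
print(tri((T,S),(x[0][0],y[0][0])),onplane(T,x[0][0],.096),onplane(S,y[0][0],.096))
im=[]
for c,q,m in((T,(397,203),x[2]),(S,(268,242),y[2])):
    k=c['color'][q[1]-35:q[1]+35,q[0]-35:q[0]+35,::-1].copy(); mm=m[q[1]-35:q[1]+35,q[0]-35:q[0]+35]
    k2=k.copy();k2[mm>0]=(0,255,0); im.append(cv2.hconcat([cv2.resize(i,(280,280),interpolation=0) for i in(k,k2)]))
cv2.imwrite('pics/tube.png',cv2.vconcat(im))
print([onplane(T,q,.014) for q in [(265,229)]])
E
```

```text
A (((232.98822021484375, 172.97474670410156), 11.685108184814453), 394, array([232.84518, 172.35786], dtype=float32)) (((405.0, 183.5), 10.594910621643066), 306, array([404.85294, 184.00653], dtype=float32))
 tri [0.59662528 0.17408718 0.02508717] [np.float64(0.0010363510527144184), np.float64(0.0010363510527143858)] [0.5966324  0.17394239 0.022     ] [0.59629133 0.17704998 0.022     ]
  depth [0.59623672 0.17356029 0.02372142]
  depth [0.59738343 0.17455583 0.02585139]
B (((219.51014709472656, 216.92132568359375), 11.855500221252441), 414, array([219.54347, 216.88406], dtype=float32)) (((380.7272644042969, 153.61363220214844), 9.871832847595215), 271, array([380.61993, 153.92252], dtype=float32))
 tri [0.49740289 0.19810868 0.02613108] [np.float64(0.0010478800748193059), np.float64(0.0010478800748192551)] [0.49719372 0.19829127 0.022     ] [0.49618609 0.20189569 0.022     ]
  depth [0.49694612 0.19773017 0.02423441]
  depth [0.4980017  0.19895821 0.02630833]
(((397.7214050292969, 202.88661193847656), (33.157413482666016, 33.930145263671875), 102.41783905029297), 187) (((266.6842956542969, 243.06004333496094), (31.043237686157227, 35.035675048828125), 69.00526428222656), 146)
(array([ 0.52251316, -0.17336976,  0.09797978]), [np.float64(0.00035000308891057567), np.float64(0.0003500030889106675)]) [ 0.52262858 -0.17408747  0.096     ] [ 0.52187179 -0.17272165  0.096     ]
[array([0.47298992, 0.0996827 , 0.014     ])]
```

View pics/tube.png

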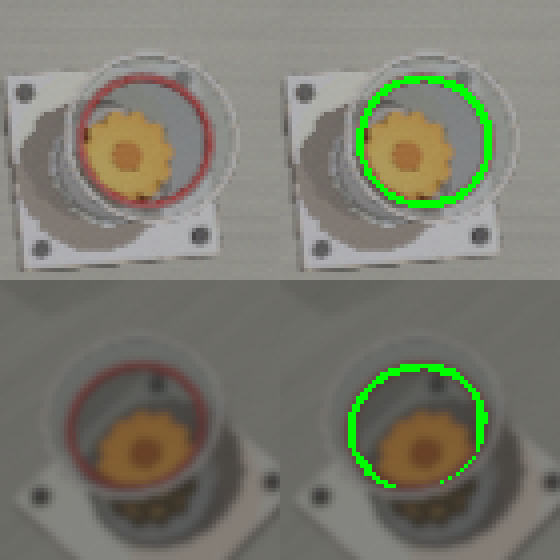

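The red ring is cleanly masked in both views. The tube axis is at about (0.522, -0.173) and the line is at z≈0.097. Biscuits are A (0.5965, 0.174) and B (0.497, 0.198), with tops at z≈0.024. I'll move to B first.

Emit:
carry_out --series '[[[0,0,0,1.8,4.3,0,0],[0,0,0,3.6,8.6,0,0],[0,0,0,5.4,12.9,0,0],[0,0,0,7.2,17.2,0,0],[0,0,0,9,21.5,0,0]]]'

```text
time_s: 0.6
eef_pos: [0.286, -0.2972, 0.4045]
ee_rot: [-3.141, -0.0, 0.363]
contact_force: [0.5, 0.1, 0.1]
grip_width: 0.0852
grip_force: 0.0
```

Emit:
carry_out --series '[[[0,0,0,1.8,4.3,0,0],[0,0,0,3.6,8.6,0,0],[0,0,0,5.4,12.9,0,0],[0,0,0,7.2,17.2,0,0],[0,0,0,9,21.5,0,0]]]'

```text
time_s: 1.1
eef_pos: [0.3759, -0.0821, 0.4047]
ee_rot: [3.142, -0.0, 0.363]
contact_force: [0.8, -1.6, -0.4]
grip_width: 0.0852
grip_force: 0.0
```

Emit:
carry_out --series '[[[0,0,0,1.8,4.3,0,0],[0,0,0,3.6,8.6,0,0],[0,0,0,5.4,12.9,0,0],[0,0,0,7.2,17.2,0,0],[0,0,0,9,21.5,0,0]]]'

```text
time_s: 1.6
eef_pos: [0.466, 0.1331, 0.4045]
ee_rot: [-3.142, 0.0, 0.364]
contact_force: [0.5, -0.9, -0.2]
grip_width: 0.085
grip_force: 0.0
```

Emit:
carry_out --series '[[[0,0,0,1.6,3.3,-2,0],[0,0,0,3.1,6.5,-4,0],[0,0,0,3.1,6.5,-8,0],[0,0,0,3.1,6.5,-10,0],[0,0,0,3.1,6.5,-10,0]]]'

```text
time_s: 2.1
eef_pos: [0.4963, 0.1962, 0.3019]
ee_rot: [-3.14, 0.006, 0.364]
contact_force: [-0.5, -0.6, 0.4]
grip_width: 0.0854
grip_force: 0.0
```

```bash
cat >> h.py <<'E'
from scipy.spatial.transform import Rotation as Ro
def wrist(robot,viewer):
    s=robot.read_state(); c=viewer.get_image('wrist'); T=np.eye(4);T[:3,:3]=Ro.from_euler('xyz',s['ee_rot']).as_matrix();T[:3,3]=s['eef_pos']
    W=np.linalg.inv(T@c['T_tool_cam']); c['R'],c['t']=W[:3,:3],W[:3,3]; return s,c
def proj(c,X):
    p=c['camera_matrix']@(c['R']@np.asarray(X)+c['t']); return p[:2]/p[2]
E
python3 - <<'E'
from h import *; from workcell import robot,viewer
s,c=wrist(robot,viewer); print(s['eef_pos'],c['T_tool_cam'])
cv2.imwrite('pics/w1.png',c['color'][:,:,::-1])
for X in[(.497,.198,.024),(.5965,.174,.024)]:
    p=proj(c,X);print(p)
    x=blob(c,p,60,'gold');print(x,onplane(c,x[2],.024),onplane(c,x[0][0],.024))
    u,v=map(int,x[2]);o,dd=ray(c,x[2]);print(o+dd*np.median(c['depth'][v-8:v+9,u-8:u+9]))
E
```

```text
[0.49625211 0.19615401 0.30188496] [[ 2.17593096e-04 -9.46518524e-01 -3.22649401e-01  8.30221803e-02]
 [ 9.99999942e-01  1.21186876e-04  3.18883157e-04  6.86262649e-04]
 [-2.62727942e-04 -3.22649452e-01  9.46518495e-01  3.08098996e-02]
 [ 0.00000000e+00  0.00000000e+00  0.00000000e+00  1.00000000e+00]]
[320.35755413 195.00645574]
(((320.47015380859375, 191.97373962402344), 30.305355072021484), 2653, array([320.32266, 191.84207], dtype=float32)) [0.49957884 0.19900787 0.024     ] [0.49951519 0.1988527  0.024     ]
[0.49977189 0.19907556 0.02464066]
[397.84580086  87.36542937]
(((396.55450439453125, 86.22341918945312), 35.86286163330078), 3527, array([396.6297 ,  86.76184], dtype=float32)) [0.59656026 0.17502712 0.024     ] [0.59688148 0.17524098 0.024     ]
[0.59650466 0.17514971 0.02460415]
```

View pics/w1.png

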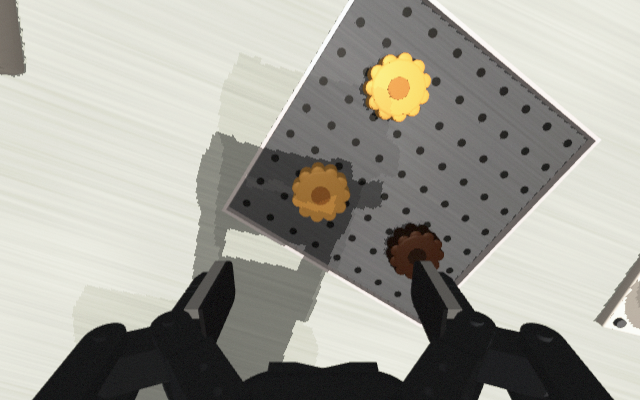

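The wrist view shows B in the gripper's shadow at (320,192), A at (397,87) and the dark biscuit at (415,252). The fingers are clear of the dark one. Descend on B.

Emit:
carry_out --series '[[[0,0,0,0.1,0.2,-4,0],[0,0,0,0.1,0.2,-8,0],[0,0,0,0.1,0.2,-10.5,0],[0,0,0,0.1,0.2,-11.5,0],[0,0,0,0.1,0.2,-12.2,0]]]'

```text
time_s: 2.65
eef_pos: [0.4983, 0.1979, 0.1835]
ee_rot: [3.141, -0.002, 0.363]
contact_force: [-0.6, -0.1, 0.1]
grip_width: 0.0854
grip_force: 0.0
```

Emit:
carry_out --series '[[[0,0,0,0,0,0,0],[0,0,0,0,0,0,0.6],[0,0,0,0,0,0,0.6],[0,0,0,0,0,0,0.6],[0,0,0,0,0,0,0.6]]]'

```text
time_s: 3.15
eef_pos: [0.4978, 0.1981, 0.1842]
ee_rot: [3.141, -0.002, 0.364]
contact_force: [-2.4, -0.2, 10.4]
grip_width: 0.0474
grip_force: 60.3
```

Emit:
carry_out --series '[[[0,0,0,0,0,0,0.6],[0,0,0,0,0,0,0.6],[0,0,0,0,0,0,0.6],[0,0,0,0,0,0,0.6],[0,0,0,0,0,0,0.6]]]'

```text
time_s: 3.65
eef_pos: [0.4978, 0.1981, 0.1842]
ee_rot: [3.141, -0.002, 0.364]
contact_force: [-2.9, -0.3, 9.9]
grip_width: 0.0477
grip_force: 60.3
```

Grip is on. Lift and check how the biscuit sits.

Emit:
carry_out --series '[[[0,0,0,0,0,1,0.6],[0,0,0,0,0,3,0.6],[0,0,0,0,0,7,0.6],[0,0,0,0,0,12,0.6],[0,0,0,0,0,15,0.6]]]'

```text
time_s: 4.15
eef_pos: [0.4975, 0.198, 0.337]
ee_rot: [3.141, -0.005, 0.364]
contact_force: [1.2, -0.3, -0.7]
grip_width: 0.0477
grip_force: 61.8
```

Emit:
carry_out --series '[[[0,0,0,0,-4,0,0.6],[0,0,0,0.4,-8.5,0,0.6],[0,0,0,0.8,-13,0,0.6],[0,0,0,1.2,-17.5,0,0.6],[0,0,0,1.6,-22,0,0.6]]]'

```text
time_s: 4.65
eef_pos: [0.5133, -0.0236, 0.3336]
ee_rot: [3.141, -0.001, 0.364]
contact_force: [0.4, 0.4, -0.0]
grip_width: 0.0475
grip_force: 61.8
```

Emit:
carry_out --series '[[[0,0,0,0,-4.5,0,0.6],[0,0,0,0.4,-9,0,0.6],[0,0,0,0.9,-13,0,0.6],[0,0,0,0.9,-15.1,0,0.6],[0,0,0,0.9,-15.1,0,0.6]]]'

```text
time_s: 5.15
eef_pos: [0.5225, -0.1754, 0.3332]
ee_rot: [3.141, -0.0, 0.36]
contact_force: [-0.2, 0.6, -0.5]
grip_width: 0.0474
grip_force: 61.8
```

```bash
python3 - <<'E'
from h import *; from workcell import robot,viewer
s,c=wrist(robot,viewer); print(s['eef_pos'],s['ee_rot'],s['grip_width'])
S=viewer.get_image('scene'); 
X=s['eef_pos']-[0,0,.165]; p=proj(S,X).astype(int); print(p,proj(c,X))
k=S['color'][p[1]-50:p[1]+60,max(p[0]-70,0):p[0]+70,::-1]
cv2.imwrite('pics/hold.png',cv2.vconcat([cv2.resize(k,(560,int(560*k.shape[0]/k.shape[1])),interpolation=2)]))
cv2.imwrite('pics/holdw.png',c['color'][:,:,::-1])
E
```

```text
[ 0.52249712 -0.17543424  0.33315505] [ 3.14070816e+00 -3.04220766e-04  3.60432123e-01] 0.047421463737383505
[260 227] [320.78591631 271.46252156]
```

View pics/holdw.png

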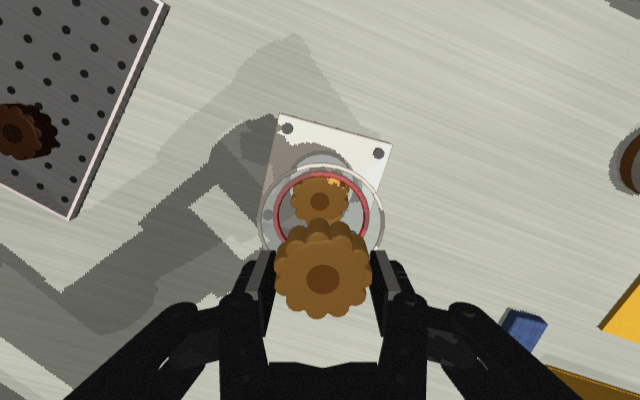

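View pics/hold.png

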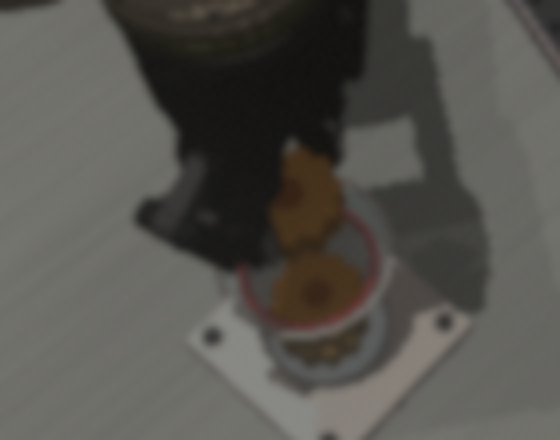

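The wrist view shows the biscuit held at about (323,270), with its foot beyond the fingertips. The red ring is behind it, at around (320,215). Next I'll check from depth for level, its height, and the finger-tip height.

```bash
cat > chk.py <<'E'
from h import *; from workcell import robot,viewer
s,c=wrist(robot,viewer); print(s['eef_pos'],s['ee_rot'])
K=c['camera_matrix'];D=c['depth'];v,u=np.mgrid[:400,:640]
P=np.stack([(u-K[0,2])/K[0,0]*D,(v-K[1,2])/K[1,1]*D,D],-1)
P=(P-c['t'])@c['R']   # R^T (Pc - t)
tcp=s['eef_pos']; Q=P-tcp
hsv=cv2.cvtColor(c['color'],cv2.COLOR_RGB2HSV).astype(int)
gold=(hsv[...,0]>5)&(hsv[...,0]<32)&(hsv[...,1]>80)&(D>0)&(Q[...,2]>-.20)&(Q[...,2]<-.13)&(np.hypot(Q[...,0],Q[...,1])<.05)
q=Q[gold]; print(len(q),'z range',np.percentile(q[:,2],[1,5,50,95,99]))
top=q[q[:,2]>np.percentile(q[:,2],60)-.003]
A=np.c_[top[:,:2],np.ones(len(top))];k=np.linalg.lstsq(A,top[:,2],rcond=None)[0];print('plane slope',k)
print('top circle rel tcp',cv2.minEnclosingCircle(top[:,:2].astype(np.float32)), 'median z',np.median(top[:,2]))
blk=(hsv[...,2]<70)&(hsv[...,1]<90)&(D>0)&(np.hypot(Q[...,0],Q[...,1])<.07)&(Q[...,2]>-.2)&(Q[...,2]<-.1)
print('fingertip low z rel tcp',np.percentile(Q[blk][:,2],[0,.5,1,2,5]))
x=blob(c,proj(c,(.5225,-.1735,.097)),75,'red');print('ring',x[:2],onplane(c,x[0][0],.097))
E
python3 chk.py
```

```text
[ 0.52246186 -0.17275762  0.33308448] [-3.14133325e+00 -1.57401915e-04  3.63171485e-01]
7626 z range [-0.17638174 -0.17157084 -0.16069024 -0.1594421  -0.15887977]
plane slope [-0.01124858 -0.00533781 -0.16048251]
top circle rel tcp ((0.0032189905177801847, -0.004431828856468201), 0.030875571072101593) median z -0.1605381675565858
fingertip low z rel tcp [-0.17910392 -0.16360731 -0.16146681 -0.15821306 -0.15086414]
ring (((324.5370178222656, 216.33485412597656), (89.25764465332031, 95.99758911132812), 90.24382019042969), 1075) [ 0.52394601 -0.17442469  0.097     ]
```

Level, foot 180 mm below the TCP, fingertips about 168 mm. Lower so the foot sits in the mouth with the tips above the lip.

Emit:
carry_out --series '[[[0,0,0,0,-0.1,-2,0.6],[0,0,0,0,-0.1,-4,0.6],[0,0,0,0,-0.1,-5,0.6],[0,0,0,0,-0.1,-5,0.6],[0,0,0,0,-0.1,-5,0.6]]]'

```text
time_s: 5.8
eef_pos: [0.5229, -0.1735, 0.2835]
ee_rot: [3.141, -0.001, 0.365]
contact_force: [-0.1, -0.0, -0.6]
grip_width: 0.0473
grip_force: 61.8
```

Emit:
carry_out --series '[[[0,0,0,0,0,0,0.6],[0,0,0,0,0,0,0],[0,0,0,0,0,0,0],[0,0,0,0,0,0,0],[0,0,0,0,0,0,0]]]'

```text
time_s: 6.3
eef_pos: [0.5227, -0.174, 0.2828]
ee_rot: [3.141, -0.0, 0.364]
contact_force: [-0.7, 0.0, 0.3]
grip_width: 0.0855
grip_force: 0.0
```

Emit:
carry_out --series '[[[0,0,0,0,0,0,0],[0,0,0,0,0,2,0],[0,0,0,0,0,5,0],[0,0,0,0,0,5,0],[0,0,0,0,0,5,0]]]'

```text
time_s: 6.8
eef_pos: [0.5226, -0.1739, 0.3329]
ee_rot: [3.141, -0.001, 0.364]
contact_force: [0.3, -0.4, -0.6]
grip_width: 0.0853
grip_force: 0.0
```

```bash
cat > t.py <<'E'
from h import *; from workcell import robot,viewer; import sys
s,c=wrist(robot,viewer); print(s['eef_pos'])
K=c['camera_matrix'];D=c['depth'];v,u=np.mgrid[:400,:640]
P=(np.stack([(u-K[0,2])/K[0,0]*D,(v-K[1,2])/K[1,1]*D,D],-1)-c['t'])@c['R']
hsv=cv2.cvtColor(c['color'],cv2.COLOR_RGB2HSV).astype(int)
g=(hsv[...,0]>5)&(hsv[...,0]<32)&(hsv[...,1]>80)&(D>0)&(np.hypot(P[...,0]-.5225,P[...,1]+.1735)<.035)&(P[...,2]>.03)&(P[...,2]<.2)
q=P[g]; print(len(q),np.percentile(q[:,2],[1,5,25,50,75,95,99]))
z0=np.median(q[:,2]);t=q[abs(q[:,2]-z0)<.008];k=np.linalg.lstsq(np.c_[t[:,:2],np.ones(len(t))],t[:,2],rcond=None)[0];print('slope',k[:2],'mean',t.mean(0))
cv2.imwrite(sys.argv[1],c['color'][:,:,::-1])
E
python3 t.py pics/t1.png
```

```text
[ 0.52258971 -0.17393099  0.33288822]
2857 [0.05476865 0.0713151  0.07504063 0.07568517 0.07621831 0.07700724
 0.07742864]
slope [-0.01524232 -0.00608932] mean [ 0.52375621 -0.17331078  0.07558003]
```

View pics/t1.png

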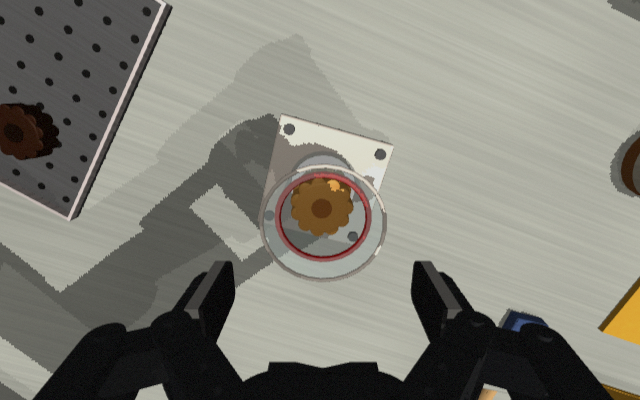

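The first biscuit is flat in the tube at about (322,207), with its top at 0.0757 as expected. Now A, at (0.5965, 0.1748).

Emit:
carry_out --series '[[[0,0,0,0.9,4,0,0],[0,0,0,1.8,8.5,0,0],[0,0,0,2.7,13,0,0],[0,0,0,3.6,17.5,0,0],[0,0,0,4.5,22,0,0]]]'

```text
time_s: 7.35
eef_pos: [0.5677, 0.0478, 0.3315]
ee_rot: [-3.141, 0.002, 0.364]
contact_force: [0.2, -0.3, 0.4]
grip_width: 0.0857
grip_force: 0.0
```

Emit:
carry_out --series '[[[0,0,0,1,4.5,0,0],[0,0,0,2,9,0,0],[0,0,0,2.9,12.9,0,0],[0,0,0,2.9,12.9,-3,0],[0,0,0,2.9,12.9,-3,0]]]'

```text
time_s: 7.85
eef_pos: [0.5959, 0.1759, 0.2981]
ee_rot: [-3.139, 0.009, 0.366]
contact_force: [0.3, 0.1, -0.2]
grip_width: 0.0854
grip_force: 0.0
```

```bash
python3 - <<'E'
from h import *; from workcell import robot,viewer
viewer.get_image('wrist'); viewer.get_image('wrist')
s,c=wrist(robot,viewer); print(s['eef_pos'],s['ee_rot'])
p=proj(c,(.5965,.1748,.024)); x=blob(c,p,50,'gold');print(p,x,onplane(c,x[2],.024),onplane(c,x[0][0],.024))
E
```

```text
[0.59671991 0.17458592 0.30200431] [-3.14103421e+00  2.56109451e-03  3.63322408e-01]
[321.51290642 197.86934587] (((323.0083923339844, 195.05819702148438), 30.20679473876953), 2636, array([322.86798, 195.18437], dtype=float32)) [0.59911221 0.17458128 0.024     ] [0.59925736 0.1745112  0.024     ]
```

Emit:
carry_out --series '[[[0,0,0,0.1,0,-4,0],[0,0,0,0.1,0,-8,0],[0,0,0,0.1,0,-10.5,0],[0,0,0,0.1,0,-11.4,0],[0,0,0,0.1,0,-12,0]]]'

```text
time_s: 8.5
eef_pos: [0.5982, 0.1744, 0.1834]
ee_rot: [3.141, -0.001, 0.363]
contact_force: [-0.0, -0.2, -0.0]
grip_width: 0.0853
grip_force: 0.0
```

Emit:
carry_out --series '[[[0,0,0,0,0,0,0],[0,0,0,0,0,0,0],[0,0,0,0,0,0,0.6],[0,0,0,0,0,0,0.6],[0,0,0,0,0,0,0.6]]]'

```text
time_s: 9.0
eef_pos: [0.5978, 0.1751, 0.1839]
ee_rot: [3.141, -0.001, 0.364]
contact_force: [-1.2, 0.2, 4.1]
grip_width: 0.0477
grip_force: 60.8
```

Emit:
carry_out --series '[[[0,0,0,0,0,0,0.6],[0,0,0,0,0,0,0.6],[0,0,0,0,0,0,0.6],[0,0,0,0,0,0,0.6],[0,0,0,0,0,0,0.6]]]'

```text
time_s: 9.5
eef_pos: [0.5978, 0.175, 0.1839]
ee_rot: [3.141, -0.001, 0.364]
contact_force: [-1.2, -0.1, 6.7]
grip_width: 0.0475
grip_force: 61.3
```

Emit:
carry_out --series '[[[0,0,0,0,0,1,0.6],[0,0,0,0,0,3,0.6],[0,0,0,0,0,7,0.6],[0,0,0,0,0,12,0.6],[0,0,0,0,0,15,0.6]]]'

```text
time_s: 10.0
eef_pos: [0.5975, 0.1751, 0.3372]
ee_rot: [3.14, -0.005, 0.364]
contact_force: [0.9, -0.8, 0.3]
grip_width: 0.0474
grip_force: 61.8
```

To the tube: dx −7.5, dy −34.85.

Emit:
carry_out --series '[[[0,0,0,-0.9,-4,0,0.6],[0,0,0,-1.8,-8.5,0,0.6],[0,0,0,-2.7,-13,0,0.6],[0,0,0,-3.6,-17.5,0,0.6],[0,0,0,-4.5,-22,0,0.6]]]'

```text
time_s: 10.5
eef_pos: [0.5519, -0.0465, 0.3335]
ee_rot: [3.141, -0.001, 0.364]
contact_force: [0.0, 0.0, -0.8]
grip_width: 0.0476
grip_force: 61.7
```

Emit:
carry_out --series '[[[0,0,0,-1,-4.5,0,0.6],[0,0,0,-2,-9,0,0.6],[0,0,0,-3,-12.8,0,0.6],[0,0,0,-3,-12.8,0,0.6],[0,0,0,-3,-12.8,0,0.6]]]'

```text
time_s: 11.0
eef_pos: [0.5224, -0.1734, 0.3331]
ee_rot: [-3.141, -0.0, 0.362]
contact_force: [0.1, -0.0, -0.2]
grip_width: 0.0478
grip_force: 61.8
```

```bash
python3 -c "
from workcell import viewer
viewer.get_image('top')"; python3 chk.py
```

```text
[ 0.52265983 -0.17254078  0.33309274] [-3.14144054e+00 -3.22741560e-04  3.63732022e-01]
7669 z range [-0.17629333 -0.17143629 -0.16030216 -0.15905906 -0.15842428]
plane slope [-0.01035672 -0.0037379  -0.16012578]
top circle rel tcp ((0.006735645700246096, 0.0022101718932390213), 0.03625323623418808) median z -0.16014436964227796
fingertip low z rel tcp [-0.17021675 -0.16354512 -0.16130043 -0.15823544 -0.15065718]
ring (((324.6302795410156, 216.4034881591797), (88.5045394897461, 96.04020690917969), 89.36209869384766), 1087) [ 0.52416149 -0.17429873  0.097     ]
```

Same hold as before; place it the same way.

Emit:
carry_out --series '[[[0,0,0,0,-0.1,-2,0.6],[0,0,0,0,-0.1,-4,0.6],[0,0,0,0,-0.1,-5,0.6],[0,0,0,0,-0.1,-5,0.6],[0,0,0,0,-0.1,-5,0.6]]]'

```text
time_s: 11.6
eef_pos: [0.523, -0.1736, 0.2834]
ee_rot: [3.141, -0.001, 0.365]
contact_force: [-0.4, -0.1, -0.1]
grip_width: 0.0471
grip_force: 61.8
```

Emit:
carry_out --series '[[[0,0,0,0,0,0,0.6],[0,0,0,0,0,0,0],[0,0,0,0,0,0,0],[0,0,0,0,0,0,0],[0,0,0,0,0,0,0]]]'

```text
time_s: 12.1
eef_pos: [0.5227, -0.174, 0.2829]
ee_rot: [3.141, -0.0, 0.364]
contact_force: [-0.3, 0.2, -0.6]
grip_width: 0.0857
grip_force: 0.0
```

Emit:
carry_out --series '[[[0,0,0,0,0,0,0],[0,0,0,0,0,2,0],[0,0,0,0,0,5,0],[0,0,0,0,0,6,0],[0,0,0,0,0,6,0]]]'

```text
time_s: 12.6
eef_pos: [0.5227, -0.174, 0.3438]
ee_rot: [3.139, -0.002, 0.364]
contact_force: [-0.3, 0.2, -0.5]
grip_width: 0.0851
grip_force: 0.0
```

```bash
python3 t.py pics/t2.png
```

```text
[ 0.5227079  -0.17398715  0.34376689]
3443 [0.06212978 0.07488184 0.09463712 0.09555016 0.09615331 0.09686639
 0.09728736]
slope [-0.0266178  -0.01118835] mean [ 0.52423972 -0.17455841  0.09545749]
```

View pics/t2.png

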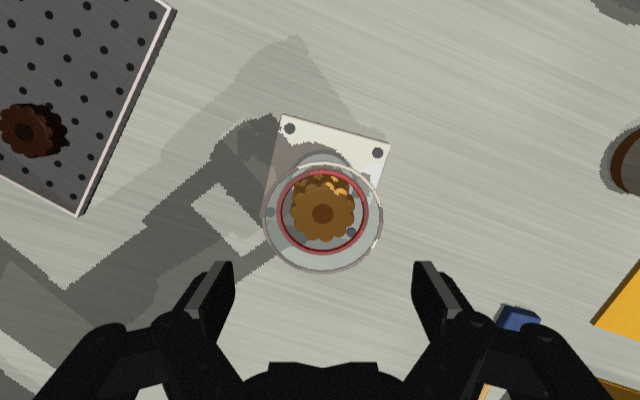

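The top biscuit lies flat at about (322,212) inside the ring, with its top at 0.0955 against the line at about 0.096. The gripper is clear, so I'm handing in.

```bash
python3 -c "
from workcell import robot
print(robot.sign_off())"
```

```text
the job is handed in; nothing more can be done
None
```

Both golden biscuits are flat in the tube, with the top of the stack at 95.5 mm (red line 96 mm); the dark biscuit was left on the tray untouched, and the job was handed in at about 12.7 s with no verdict returned.

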